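Clamp a barrel under the sprung bar

TASK

Load the thick steel barrel into the clamping fixture: lift the sprung clamp bar out from behind its keeper pin and swing it aside, lay the barrel gently in the two vees and push its end fully home against the end stop with a firm push of 6 to 12 newtons (never more than 20), held for about half a second, then lift and swing the bar back over the barrel and lower it, under control, down onto the barrel with its nose behind the pin again. Never let the bar snap down: go down with it and let go only once it rests. Leave the thin barrel and the other things on the table where they are.

Things in the scene. Friction and masses are not known exactly. Their poses are not given: they have to be found in the camera images.
- fixture: clamping fixture, fixed to the table: dark steel base plate 140 x 132 x 10 mm with two aluminium vees, end stop, keeper pin and clamp bar on a sprung vertical rod. Origin on the table, below the middle of the barrel's place. y runs along the barrel toward the end stop, x away from the robot toward the rod (at x = 58, y = -31 mm), z up
- barrel_seat (a point): where the thick barrel's centre must come, 38 mm above the table, axes as the fixture's; the barrel lies along y. The vees, 14 mm thick, stand 32 mm to either side along y, open upward at 90 degrees, 34 mm wide at the mouth, tops level with this point; 50 mm between them is free for fingers, down to the base plate 28 mm below this point
- keeper_pin: upright steel keeper pin on the fixture, 10 mm thick; origin at its foot (fixture x = -24, y = -46, z = 10 mm), top 56 mm above the table. It stands beside the bar's nose, on the side to which the bar swings out, and blocks the low bar
- end_stop: rigid steel end stop of the fixture, an upright plate 34 mm wide, 8 mm thick, its top 52 mm above the table; origin at the foot of the face that the barrel's end must touch (fixture x = 0, y = 55, z = 10 mm)
- bar_lift (a joint): height in m of the clamp bar above its lowest position, 0 to 0.028. Spring and weight pull it down with about 7 N at 0, 11 N at the top; unheld, it sinks onto what lies under it. At 0 its underside is 44 mm above the table. To pass over the keeper pin it needs more than 0.012, over the seated barrel 0.006; clamped on the barrel it reads 0.006
- bar_swing (a joint): angle in rad of the clamp bar about its vertical rod: 0 = hard stop, bar across the barrel along the fixture's -x, nose 3 mm clear of the keeper pin; grows counter-clockwise from above to 1.35 = hard stop, aside, about along the fixture's -y. More than 1.0 is aside. Light friction holds it
- bar_handle (a point): grip of the clamp bar: upright dark fin 14 mm thick, 40 mm long (along the bar), 31 mm high, on a hub 24 mm across, centred on the rod. Point on the rod's axis, 12 mm below the fin's top, 18 mm above the hub's, 74 mm above the table with the bar down. The bar (14 mm wide, 12 thick) reaches 88 mm along its -x. Grip across the 14 mm, lift straight up, turn about this point
- thick_barrel: the barrel to load: bright steel round bar, 24 mm in diameter, 110 mm long, both ends alike, about 0.34 kg; origin at its centre, y along its length. Lies in one of two low rests (vees on a wooden board) at the left, its axis 30 mm above the table, the middle 50 mm free for fingers down to the 6 mm board
- thin_barrel: a thin steel barrel, 16 mm in diameter and 110 mm long, in the other rest (the two change places); origin at its centre, y along its length. Not wanted: leave it in its rest
- block_a: small dark locating block with a tall pin, about 25 x 58 mm, loose on the table; origin under its middle. A bystander: leave it where it is
- block_b: small dark locating block with a round knob, about 25 x 58 mm, loose on the cardboard mat; origin under its middle. A bystander: leave it where it is
- block_c: small dark locating block with a low flat steel top, about 25 x 58 mm, loose on the table; origin under its middle. A bystander: leave it where it is
- casting: grey cast workpiece, 60 x 110 x 28 mm, loose on the cardboard mat; origin under its middle. A bystander: leave it

How it is judged:
On the way, in this order (a step that is already met when the one before it is completed fails the run):
1. the clamp bar is swung aside by more than 1.0 rad (value of joint bar_swing above 1 rad), for 0.2 s.
2. the barrel lies in both vees and is pushed against the end stop with more than 4 N for 0.2 s (x of thick_barrel in the frame of fixture between -0.003 and 0.003 m and z of thick_barrel in the frame of fixture between 0.035 and 0.0405 m and angle between the y axis of thick_barrel and the y axis of fixture, either way round below 0.05 rad and contact force between thick_barrel and end_stop above 4 N), for 0.2 s.
At the end, for the whole second after the job is handed in: The thick barrel lies in both vees (axis within 3 mm and 0.05 rad of its place), its end within 2 mm of the end stop; the clamp bar is swung back (under 0.05 rad), behind the pin and down on the barrel (bar_lift 4 to 8 mm); all at rest and released (x of thick_barrel in the frame of fixture between -0.003 and 0.003 m and z of thick_barrel in the frame of fixture between 0.035 and 0.0405 m and angle between the y axis of thick_barrel and the y axis of fixture, either way round below 0.05 rad and y of thick_barrel in the frame of fixture above -0.002 m and value of joint bar_swing below 0.05 rad and value of joint bar_lift between 0.004 and 0.008 m and velocity of joint bar_lift below 0.01 m/s and linear speed of thick_barrel below 0.01 m/s); the robot touches nothing.
It fails at once if the clamp bar snaps down (faster than 0.45 m/s) (velocity of joint bar_lift below -0.45 m/s).
It fails at once if the barrel is pushed against the end stop with more than 20 N (contact force between thick_barrel and end_stop above 20 N).
It fails at once if the barrel is dropped or rammed into the fixture (more than 60 N) (contact force between thick_barrel and fixture above 60 N).
It fails at once if the thin barrel or another loose thing on the table is moved by more than 30 mm (distance of any of thin_barrel, block_a, block_b, block_c, casting from where it was at the start of the episode above 0.03 m).
It also fails if it takes over 72 s, if anything falls off the work surface, if the arm or the gripper's body presses on something with over 40 N, if the wrist force passes 120 N, or if a joint passes its speed limit or range.

ROBOT

A 7-joint arm with a two-finger parallel gripper is mounted at the origin on a cart in front of the work surface, level with it; the furniture and walls round the work are solid. World frame = base frame: x ahead of the robot, y to its left, z up, the work surface at z = 0. Lengths are in m, angles in rad, forces in N, time in s.
With the tool pointing down it reaches from about 0.4 to 0.85 m from the base axis. Payload 10.4 kg.
Tool frame: the origin (TCP) lies on the front face of the gripper's body, between the roots of the fingers; the fingertips stand 73 mm ahead of it and the grasp point (between the pads) lies 54 mm ahead of it; x points along the fingers, y is the direction in which the jaws open and shut, and the axes are right-handed (so a half turn about x gives the same grasp; the last joint's range is limited). The gripper opens to 85 mm and grips with 20 to 120 N. Pads are 22 mm wide; open, the fingers measure 114 mm over their backs; the gripper's body (76 mm by 85 mm) begins 54 mm behind the grasp point. The pads swing forward as they close: fully open they stand 13 mm farther back than shut.
Start: joints at [-1.302, 0.332, -0.065, 1.46, 0.022, 1.35, -0.088], TCP at [0.18, 0.599, 0.304] pointing down, gripper open.
Joint ranges: [-2.6, 2.6], [-0.5, 2.12], [-1.47, 1.34], [0.16, 2.42], [-1.27, 4.41], [0.06, 2.06], [-2.6, 2.6]. Speed limits (rad/s): [2.22, 2.22, 2.79, 2.79, 3.14, 3.14, 3.14].

INTERFACE

Orientations are given as a unit quaternion [x, y, z, w].
In Python, from workcell import manip gives the robot as it stands. The module is installed in compiled form; this text tells all that it offers.
- The arm moves only by the tool arm_command, never from a script. Its argument "moves" is a list that holds one entry, the list of rows, each a list of 5 numbers: the closure, from 0 (fully open) to 1 (shut), then the shift along the tool's x, y, z in units of 25 mm (1.0 is 25 mm), then the turn about the tool's x in degrees. A call has 1 to 12 rows; each row shifts and turns the commanded pose from where the row before left it, along the tool's axes as they then stand; what a row does not reach is not made up. A row lasts 1/12 s, in which the tool goes at most 41.7 mm and 7.16 degrees, less where a joint would pass 70% of its speed; a pose out of reach is approached as far as the arm can. A call is refused whole if a number of a shift passes 1 or a number of a turn 7.16, either way. A call with a gripper value outside its range is refused whole. The fingers move at their own pace and stop on an object; "force" is the grip in N (left out, the last holds). Time passes only in rows, so rows that do not move let the fingers close. It gives the time, the measured TCP pose, the force and the opening at its end, in the units of the state.
- manip.get_obs(): the state, without advancing time (a new reading comes with each control period).
- manip.camera(name): name is "side" or "top"; returns the picture (420x560x3 uint8, red, green, blue); there is no depth.
- manip.camera_info(name): a dict with "vfov" (degrees; the focal length in pixels is half the picture's height over the tangent of half this angle, whatever the lens; pixels are square), "cx", "cy" (the principal point, pixels), "pose" (4x4, takes a point from camera to world coordinates). Camera axes: x right, y down, z forward; pixel columns grow to the right and rows downward; lengths in m; the calibration is good to about 2 mm. A picture is of the moment at which its call begins. camera_info takes no time and is no camera call.
- manip.hand_in(): hands the job in, once; it reports no verdict.
Trained networks look in the newest picture that a camera, given by its name, has taken for a name from the list of things; names that differ only in an ending like _2 or _b are one class to them, and where a whole thing is asked for, a point or a joint stands for the part that bears it (a point fixed in the world has none). Each returns a list of dicts, best first, with "confidence" (0 to 1); they miss things now and then, are a little off and sometimes report something else, mostly with a low value. They report only what shows in the picture. A call takes as long as a camera call.
- manip.regions_of(query, camera): "mask" (420x560 bool, what is visible of it) and "rect" ([left, top, right, bottom] in pixels, round what is visible of it).
- manip.pinpoint(query, camera): "pixel" ([row, column] in pixels: a listed point, or the origin of a listed thing).
The state is a dict: "clock": time; "joint_pos": joint angles; "joint_velocities": joint speeds; "tau": joint torques, N m; "position": TCP position; "ee_rot": TCP orientation; "ft_force": force on the tool from outside, world axes, zero at the start; "torque": the same for the moment, N m; "grip_width": opening from 0.0 (shut) to 1.0 (fully open).
Only numpy, scipy, OpenCV 4.12 (cv2) and the standard library are available. Lean on these libraries where they do the work, as an engineer would, in place of code of your own. Each camera call takes 0.05 s, during which the arm holds its last target.

## Working session

There is one attempt and no reset: what is moved stays moved. The work goes in short steps, Python scripts to look and compute and a tool call to move; the robot and the scene stay as the last step left them, time stands still between calls to the robot, and variables do not carry over. Pictures are saved under pics/ and viewed, and the job is handed in when it is done.

Besides the shell and the picture viewer there is one more tool, called after "Request:" by a JSON object that holds its "op" and its "data", one argument or row to a line. arm_command: Moves the arm, as the interface text tells. Its arguments: {"type":"object","properties":{"moves":{"type":"array","items":{"type":"array","items":{"type":"array","items":{"type":"number"}}}},"force":{"type":"number"}},"required":["moves"]}

```bash
mkdir -p pics; ls
python3 - <<'E'
from workcell import manip
import cv2
o=manip.get_obs()
for k,v in o.items(): print(k,v)
for c in("side","top"):
    im=manip.camera(c); cv2.imwrite(f"pics/{c}0.png",im[:,:,::-1]); print(c,manip.camera_info(c))
E
```

```text
pics
clock 0.0
joint_pos [-1.30159466  0.33288138 -0.06472093  1.46092756  0.02163105  1.34989195
 -0.08849141]
joint_velocities [ 0.00124916  0.00209625 -0.00132491 -0.00210488 -0.00098692 -0.00111737
  0.00116436]
tau [ 8.49073640e-04 -6.25448871e+01  4.96135920e-02 -3.91608596e+01
  1.63086306e-02  1.00418204e-02  5.06429092e-05]
position [0.17971923 0.59832716 0.30311655]
ee_rot [ 0.10228496  0.69963834 -0.10327956  0.69955508]
ft_force [-0.40629561 -0.54321721  0.06326986]
torque [ 0.06147445  0.02072012 -0.01150207]
grip_width 1.0001663274313353
side {'vfov': 52.434408440600045, 'cx': 283.25291389121526, 'cy': 207.40167621415577, 'pose': array([[ 0.94843552, -0.21385693,  0.23395571,  0.32844636],
       [-0.31690004, -0.65528039,  0.68569817, -0.56787711],
       [ 0.00666528, -0.72448107, -0.68926247,  0.7604296 ],
       [ 0.        ,  0.        ,  0.        ,  1.        ]])}
top {'vfov': 57.110321150789844, 'cx': 272.87030093765037, 'cy': 209.8971740275162, 'pose': array([[ 0.00260154, -0.99564657,  0.09317262,  0.49123725],
       [-0.9999871 , -0.00218368,  0.00458647,  0.1321793 ],
       [-0.00436305, -0.09318335, -0.99563941,  0.9073637 ],
       [ 0.        ,  0.        ,  0.        ,  1.        ]])}
```

View pics/side0.png

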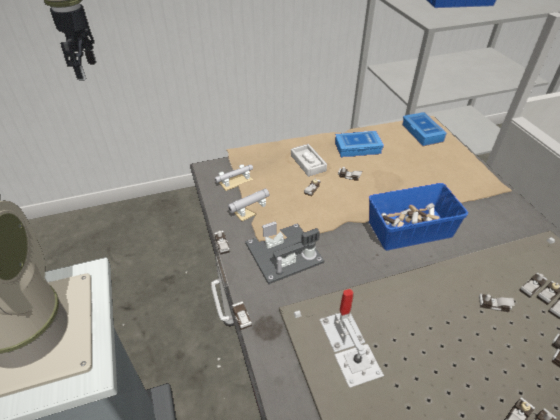

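View pics/top0.png

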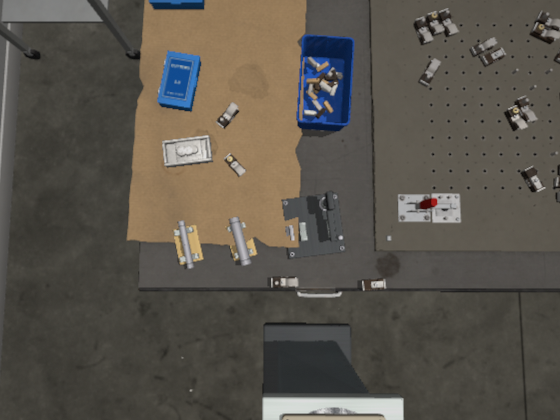

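The side view shows the fixture near (285,250) with the bar handle at (310,240), and the two barrels near (250,203) and (236,177). In the top view, the fixture is at about (315,225), with barrels at (240,241) (looks thicker) and (186,243).

```bash
cat > h.py <<'E'
import numpy as np, cv2
from workcell import manip
def K(c):
    i=manip.camera_info(c); f=210/np.tan(np.radians(i["vfov"]/2)); return f,i["cx"],i["cy"],np.array(i["pose"])
def ray(c,px):
    f,cx,cy,P=K(c); d=P[:3,:3]@np.array([(px[1]-cx)/f,(px[0]-cy)/f,1.]); return P[:3,3],d
def atz(c,px,z):
    o,d=ray(c,px); return o+d*(z-o[2])/d[2]
def proj(c,p):
    f,cx,cy,P=K(c); q=P[:3,:3].T@(np.array(p)-P[:3,3]); return np.array([cy+f*q[1]/q[2],cx+f*q[0]/q[2]])
def tri(p1,p2):
    o1,d1=ray("top",p1);o2,d2=ray("side",p2)
    A=np.stack([d1,-d2],1); s=np.linalg.lstsq(A,o2-o1,rcond=None)[0]
    a=o1+d1*s[0];b=o2+d2*s[1]; return (a+b)/2,np.linalg.norm(a-b)
E
python3 - <<'E'
from h import *
np.set_printoptions(precision=4,suppress=True)
for c in("top","side"): manip.camera(c)
Z=dict(fixture=0,barrel_seat=.038,keeper_pin=.01,end_stop=.01,bar_handle=.074,thick_barrel=.03,thin_barrel=.03)
for q,z in Z.items():
    r={}
    for c in("top","side"):
        l=manip.pinpoint(q,c)
        for e in l[:2]: print(q,c,np.round(e["pixel"],1),round(e["confidence"],2),atz(c,e["pixel"],z)[:2])
        if l: r[c]=l[0]["pixel"]
    if len(r)==2: print("   tri",*tri(r["top"],r["side"]))
# axes
for q in("thick_barrel","thin_barrel","fixture"):
    l=manip.regions_of(q,"top")
    for e in l[:2]:
        print(q,e["rect"],e["confidence"],cv2.minAreaRect(np.argwhere(e["mask"]).astype(np.float32)))
im=manip.camera("top"); cv2.imwrite("pics/topc.png",cv2.resize(im[170:300,130:370,::-1],None,fx=3.3,fy=3.3,interpolation=cv2.INTER_CUBIC))
im=manip.camera("side"); cv2.imwrite("pics/sidec.png",cv2.resize(im[150:300,190:350,::-1],None,fx=4,fy=4,interpolation=cv2.INTER_CUBIC))
E
```

```text
fixture top [230.5 317.4] 0.95 [0.5278 0.0316]
fixture side [255.3 280. ] 0.61 [0.5285 0.0385]
fixture side [162.5 311.1] 0.29 [0.7237 0.3433]
   tri [0.527  0.0326 0.0073] 0.0009674457320901186
barrel_seat top [228.1 315.8] 0.73 [0.5316 0.0394]
barrel_seat side [244.2 277.7] 0.58 [0.5236 0.0406]
   tri [0.5277 0.0403 0.0375] 0.008035368714428039
keeper_pin top [238.5 336.6] 0.61 [ 0.5089 -0.0116]
keeper_pin side [267.6 277.1] 0.39 [ 0.5086 -0.0012]
keeper_pin side [315.3 245.1] 0.18 [ 0.4101 -0.0967]
   tri [ 0.5074 -0.0095  0.0207] 0.0027248674027329114
end_stop top [231.6 292.8] 0.62 [0.5247 0.0899]
end_stop side [162.8 307.2] 0.54 [0.7074 0.3335]
end_stop side [234.8 267.9] 0.47 [0.5182 0.0999]
   tri [0.5566 0.085  0.2271] 0.08548995000397087
bar_handle top [196.8 329.8] 0.57 [0.5981 0.0123]
bar_handle top [240.3 337.6] 0.29 [ 0.5038 -0.0034]
bar_handle side [233.6 310.4] 0.66 [0.5917 0.0174]
   tri [0.594  0.0138 0.0777] 0.007418942281440279
thick_barrel top [239.5 238.6] 0.9 [0.5057 0.2138]
thick_barrel side [198.4 250. ] 0.69 [0.5066 0.2164]
   tri [0.5058 0.2135 0.0328] 0.00025134163126267834
thin_barrel top [245.6 186.7] 0.84 [0.4917 0.3313]
thin_barrel top [232.3 317.6] 0.51 [0.5225 0.0345]
thin_barrel side [172.1 230.6] 0.66 [0.4844 0.3352]
   tri [0.4878 0.3317 0.032 ] 0.007872015617881839
thick_barrel [224.9, 213.1, 249.3, 264.2] 0.79 ((239.62745666503906, 239.01150512695312), (48.254661560058594, 10.475510597229004), 14.620874404907227)
thin_barrel [177.9, 221.9, 194.9, 267.0] 0.83 ((243.5512237548828, 185.260986328125), (48.26153564453125, 7.123989582061768), 12.094757080078125)
```

View pics/topc.png

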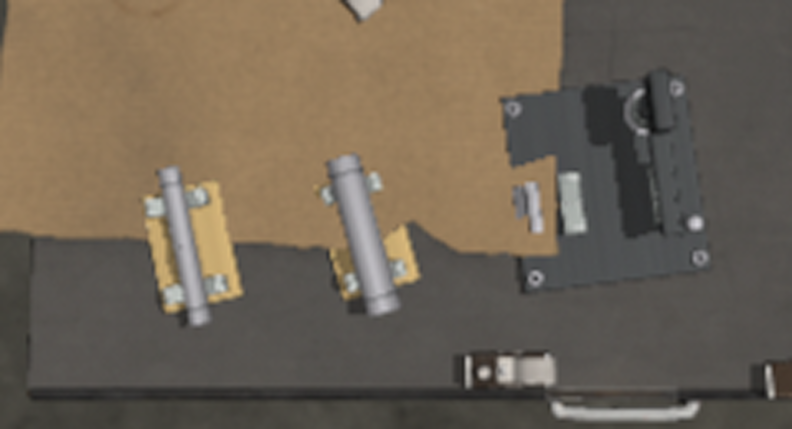

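View pics/sidec.png

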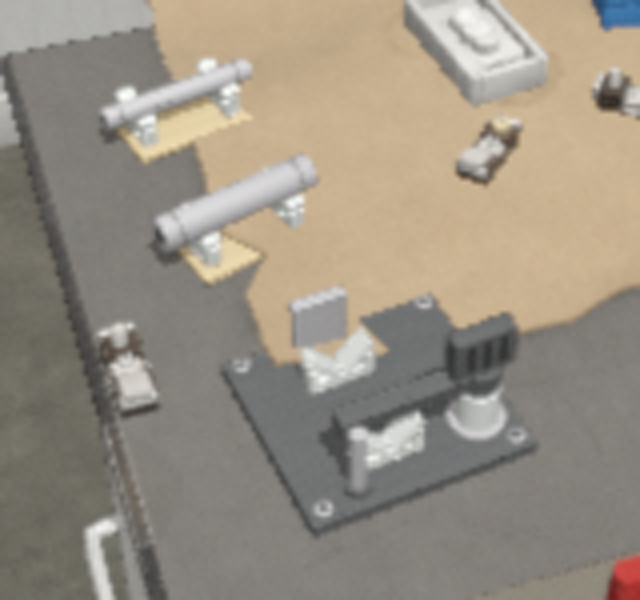

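Run:
```python
from h import *
np.set_printoptions(precision=4,suppress=True)
T=[(514,108),(677,88),(536,278),(701,257)]; S=[(424,302),(517,435),(242,365),(323,508)]
n=["far-left","far-right","near-left","near-right"]
P=[]
for a,b,k in zip(T,S,n):
    t=(170+a[1]/3.3,130+a[0]/3.3); s=(150+b[1]/4,190+b[0]/4)
    pt=atz("top",t,.012);ps=atz("side",s,.012);P.append((pt+ps)/2); print(k,pt,ps,tri(t,s))
P=np.array(P)
print("centre",P.mean(0)); 
ey=(P[0]-P[1]+P[2]-P[3])/2; ex=(P[0]-P[2]+P[1]-P[3])/2
print(ex,ey,np.linalg.norm(ex),np.linalg.norm(ey),"yaw",np.arctan2(ex[1],ex[0]),np.arctan2(-ey[0],ey[1]))
# pin top
t=(170+223/3.3,130+695/3.3);s=(150+434/4,190+358/4)
print("pin",atz("top",t,.056),atz("side",s,.056),tri(t,s))
# fin top center
t=(170+102/3.3,130+663/3.3); print("fin top",atz("top",t,.086))
# fin side top quad
for u in [(447,341),(512,314),(455,378),(515,350)]: print("fin",atz("side",(150+u[1]/4,190+u[0]/4),.086))
# barrel ends top: 
for u in [(343,160),(383,308)]: print("thick end",atz("top",(170+u[1]/3.3,130+u[0]/3.3),.036))
```

```text
far-left [0.5919 0.1063 0.012 ] [0.5917 0.1063 0.012 ] (array([0.5918, 0.1063, 0.012 ]), np.float64(0.0001638935899755856))
far-right [ 0.6064 -0.0091  0.012 ] [ 0.6065 -0.0084  0.012 ] (array([ 0.6062, -0.009 ,  0.0128]), np.float64(9.062618010202986e-05))
near-left [0.4725 0.091  0.012 ] [0.4728 0.0912 0.012 ] (array([0.4726, 0.0909, 0.0123]), np.float64(0.00029647910809248477))
near-right [ 0.4874 -0.0244  0.012 ] [ 0.4871 -0.023   0.012 ] (array([ 0.4871, -0.0241,  0.0134]), np.float64(0.0005569324654326074))
centre [0.5395 0.0412 0.012 ]
[0.1192 0.0151 0.    ] [-0.0146  0.1149  0.    ] 0.12014536247791432 0.11583025455848689 yaw 0.12589080812788847 0.12651212633998124
pin [ 0.5101 -0.013   0.056 ] [ 0.51   -0.0143  0.056 ] (array([ 0.5102, -0.0133,  0.0548]), np.float64(0.00015892723889927398))
fin top [0.5877 0.0117 0.086 ]
fin [0.5676 0.0084 0.086 ]
fin [0.6083 0.0162 0.086 ]
fin [ 0.5625 -0.0177  0.086 ]
fin [ 0.5999 -0.009   0.086 ]
thick end [0.5531 0.2243 0.036 ]
thick end [0.4524 0.1959 0.036 ]
```

```bash
cat >> h.py <<'E'
from scipy.spatial.transform import Rotation as Rn
from scipy.optimize import minimize
OX=np.array([.5281,.0354]); YAW=.126
def fx(x,y,z=0):
    c,s=np.cos(YAW),np.sin(YAW); return np.array([OX[0]+c*x-s*y,OX[1]+s*x+c*y,z])
def tof(p):
    c,s=np.cos(YAW),np.sin(YAW); d=np.array(p[:2])-OX; return np.array([c*d[0]+s*d[1],-s*d[0]+c*d[1]])
def tool():
    o=manip.get_obs(); R=Rn.from_quat(o["ee_rot"]).as_matrix(); return o,np.array(o["position"]),R
def goto(g,ang):
    """rows: needed shift (units) in tool axes to bring grasp point to g, turn deg so that tool y at world angle ang (deg, mod 180)"""
    o,p,R=tool(); gp=p+.054*R[:,0]; d=R.T@(np.array(g)-gp)/.025
    cur=np.degrees(np.arctan2(R[1,1],R[0,1])); t=(ang-cur+90)%180-90
    print("grasp pt",np.round(gp,4),"fixture",np.round(tof(gp)*1e3,1),"tool x",np.round(R[:,0],3),"y ang",round(cur,2),"q7",round(o["joint_pos"][6],3))
    print("shift units",np.round(d,2),"mm",np.round(d*25,1),"yaw turn ccw world",round(t,2),"=> tool-x turn",round(-t,2))
    print("t",o["clock"],"F",np.round(o["ft_force"],2),"w",round(o["grip_width"]*85,1))
E
python3 - <<'E'
from h import *
np.set_printoptions(precision=4,suppress=True)
ms=[]
for c in("top","side"):
    manip.camera(c); l=manip.regions_of("thick_barrel",c); print([ (e["rect"],round(e["confidence"],2)) for e in l]); ms.append((c,l[0]["mask"]))
def sil(c,x,y,a,L=.110,r=.012,z=.03):
    pts=[];ax=np.array([np.cos(a),np.sin(a),0]);n=np.array([-ax[1],ax[0],0])
    for s in(-L/2,L/2):
        for t in np.linspace(0,6.28,24): pts.append(proj(c,np.array([x,y,z])+s*ax+r*(np.cos(t)*n+np.sin(t)*np.array([0,0,1]))))
    h=cv2.convexHull(np.array(pts)[:,::-1].astype(np.float32)); 
    m=np.zeros((420*4,560*4),np.uint8); cv2.fillConvexPoly(m,np.round(h*4+1.5).astype(np.int32),1); return cv2.resize(m.astype(np.float32),(560,420),interpolation=cv2.INTER_AREA)
def cost(v,ms=ms):
    return sum(1-(np.minimum(s:=sil(c,*v),m).sum()/np.maximum(s,m).sum()) for c,m in ms)
for mm in(ms,ms[:1],ms[1:]):
    r=minimize(cost,[.503,.211,.275],args=(mm,),method="Nelder-Mead",options=dict(initial_simplex=[[.503,.211,.275],[.508,.211,.275],[.503,.216,.275],[.503,.211,.32]]))
    print(r.x,r.fun)
print("rod",fx(.058,-.031))
goto(fx(.058,-.031,.13),np.degrees(YAW)+90)
E
```

```text
[([227.4, 215.7, 250.0, 266.4], 0.96)]
[([226.2, 188.1, 271.8, 215.3], 0.91)]Traceback (most recent call last):
  File "<stdin>", line 15, in <module>
    res = _minimize_neldermead(fun, x0, args, callback, bounds=bounds,
                               **options)
    fxr = func(xr)
    fx = function(np.copy(x), *(wrapper_args + args))
  File "<stdin>", line 13, in cost
  File "<stdin>", line 13, in <genexpr>
  File "<stdin>", line 9, in sil
  File "h.py", line 10, in proj
    f,cx,cy,P=K(c); q=P[:3,:3].T@(np.array(p)-P[:3,3]); return np.array([cy+f*q[1]/q[2],cx+f*q[0]/q[2]])
              ~^^^
  File "h.py", line 4, in K
    i=manip.camera_info(c); f=210/np.tan(np.radians(i["vfov"]/2)); return f,i["cx"],i["cy"],np.array(i["pose"])
ValueError: time passes only in moves, steps and waits
```

```bash
sed -i 's/^def K(c):/from functools import lru_cache\n@lru_cache\ndef K(c):/' h.py
cat > fit.py <<'E'
from h import *
def sil(c,x,y,a,z=.03,L=.110,r=.012):
    pts=[];ax=np.array([np.cos(a),np.sin(a),0]);n=np.array([-ax[1],ax[0],0])
    for s in(-L/2,L/2):
        for t in np.linspace(0,6.28,24): pts.append(proj(c,np.array([x,y,z])+s*ax+r*(np.cos(t)*n+np.sin(t)*np.array([0,0,1]))))
    h=cv2.convexHull(np.array(pts)[:,::-1].astype(np.float32)); 
    m=np.zeros((420*4,560*4),np.uint8); cv2.fillConvexPoly(m,np.round(h*4+1.5).astype(np.int32),1); return cv2.resize(m.astype(np.float32),(560,420),interpolation=cv2.INTER_AREA)
def cost(v,ms,z):
    return sum(1-(np.minimum(s:=sil(c,*v,z=z),m).sum()/np.maximum(s,m).sum()) for c,m in ms)
def fit(ms,x0,z):
    x0=np.array(x0); S=[x0]+[x0+d for d in np.diag([.005,.005,.05])]
    return minimize(cost,x0,args=(ms,z),method="Nelder-Mead",options=dict(initial_simplex=S))
E
python3 - <<'E'
from fit import *
np.set_printoptions(precision=4,suppress=True)
ms=[]
for c in("top","side"):
    im=manip.camera(c); l=manip.regions_of("thick_barrel",c); print([ (e["rect"],round(e["confidence"],2)) for e in l]); ms.append((c,l[0]["mask"]))
for mm in(ms,ms[:1],ms[1:]):
    r=fit(mm,[.503,.211,.275],.03); print(r.x,r.fun)
im=manip.camera("top"); s=(sil("top",.503,.211,.275)>.5).astype(np.uint8)
v=cv2.resize(im[195:285,200:290],None,fx=6,fy=6,interpolation=cv2.INTER_CUBIC)[:,:,::-1].copy()
r=fit(ms,[.503,.211,.275],.03).x
s=cv2.resize(sil("top",*r)[195:285,200:290],None,fx=6,fy=6,interpolation=cv2.INTER_CUBIC)
cs,_=cv2.findContours((s>.5).astype(np.uint8),cv2.RETR_EXTERNAL,cv2.CHAIN_APPROX_NONE); cv2.drawContours(v,cs,-1,(0,0,255),1)
cv2.imwrite("pics/barfit.png",v)
print("rod",fx(.058,-.031))
goto(fx(.058,-.031,.13),np.degrees(YAW)+90)
E
```

```text
[([227.2, 212.1, 250.3, 264.8], 0.78), ([179.8, 218.6, 193.0, 266.5], 0.54)]
[([226.4, 186.4, 273.0, 213.2], 0.78)]
[0.5028 0.2119 0.2758] 0.1689041256904602
[0.5036 0.2122 0.2818] 0.08298426866531372
[0.5019 0.211  0.2743] 0.07289528846740723
rod [0.5895 0.0119 0.    ]
grasp pt [0.1798 0.5986 0.2499] fixture [-274.8  602.5] tool x [-0.  0. -1.] y ang 73.28 q7 -0.088
shift units [  4.8  -17.76  22.45] mm [ 119.9 -444.   561.2] yaw turn ccw world 23.93 => tool-x turn -23.93
t 1.6 F [-0.75  0.72 -0.03] w 85.0
```

View pics/barfit.png

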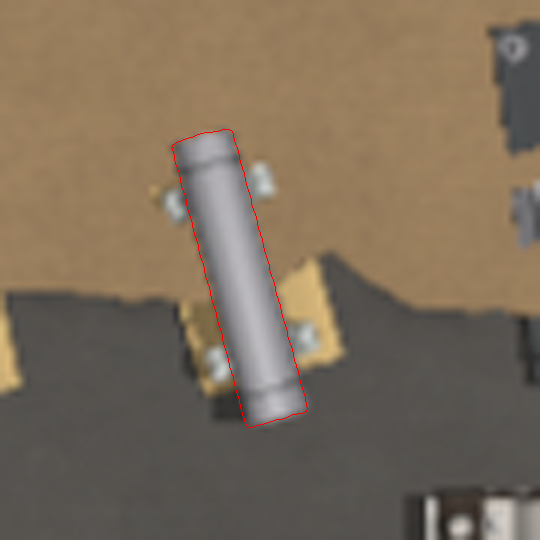

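Request:
{"op": "arm_command", "data": {
  "moves": [
    [[0,0,-0.79,1,0],[0,0,-0.79,1,0],[0,0,-0.79,1,0],[0,0,-0.79,1,0],[0,0,-0.79,1,0],[0,0,-0.79,1,0],[0,0,-0.79,1,0],[0,0,-0.79,1,0],[0,0,-0.79,1,0],[0,0,-0.79,1,0],[0,0,-0.79,1,0],[0,0,-0.79,1,0]]
  ]
}}

```text
clock: 2.6
position: [0.3996, 0.2839, 0.3042]
ee_rot: [0.103, 0.699, -0.103, 0.7]
ft_force: [-0.3, -0.1, 0.0]
grip_width: 0.997
```

Request:
{"op": "arm_command", "data": {
  "moves": [
    [[0,0,-0.79,1,0],[0,0,-0.79,1,0],[0,0,-0.79,1,0],[0,0,-0.79,1,0],[0,0,-0.79,1,0],[0,0,-0.79,1,0],[0,0,-0.79,1,0],[0,0,-0.79,1,0],[0,0,0,0,7],[0,0,0,0,7],[0,0,0,0,7],[0,0,0,0,7]]
  ]
}}

```text
clock: 3.6
position: [0.5451, 0.0763, 0.3039]
ee_rot: [0.271, 0.653, -0.271, 0.653]
ft_force: [1.3, -0.1, 0.8]
grip_width: 1.004
```

Request:
{"op": "arm_command", "data": {
  "moves": [
    [[0,0,0,0,7],[0,0,0,0,7],[0,0,0,0,7],[0,0,0,0,7],[0,0,0,0,7],[0,0,0,0,7],[0,0,0,0,7],[0,0,0,0,7],[0,0,0,0,7],[0,0,0,0,7],[0,0,0,0,7],[0,0,0,0,7]]
  ]
}}

```text
clock: 4.6
position: [0.545, 0.0765, 0.304]
ee_rot: [0.638, 0.304, -0.638, 0.304]
ft_force: [-0.1, -0.3, 0.4]
grip_width: 0.997
```

```bash
python3 -c "
from h import *
goto(fx(.058,-.031,.13),97.22)"
```

```text
grasp pt [0.545  0.0765 0.25  ] fixture [21.9 38.7] tool x [ 0.  0. -1.] y ang -39.06 q7 -0.811
shift units [4.8  3.01 0.88] mm [120.   75.3  22.1] yaw turn ccw world -43.72 => tool-x turn 43.72
t 4.6 F [-0.1  -0.29  0.44] w 84.8
```

Request:
{"op": "arm_command", "data": {
  "moves": [
    [[0,0,0.75,0.22,0],[0,0,0.75,0.22,0],[0,0,0.75,0.22,0],[0,0,0.76,0.22,0],[0,0,0,0,7],[0,0,0,0,7],[0,0,0,0,7],[0,0,0,0,7],[0,0,0,0,7],[0,0,0,0,7],[0,0,0,0,1.7],[0,0,0,0,0]]
  ]
}}

```text
clock: 5.6
position: [0.59, 0.0124, 0.3039]
ee_rot: [0.706, 0.046, -0.706, 0.046]
ft_force: [-0.5, 0.0, 1.3]
grip_width: 1.003
```

```bash
python3 -c "
from h import *
goto(fx(.058,-.031,.13),97.22)
for c in ('top','side'):
    im=manip.camera(c); a=(slice(150,300),slice(190,350)) if c=='side' else (slice(160,290),slice(270,390))
    cv2.imwrite(f'pics/{c}2.png',cv2.resize(im[a][:,:,::-1],None,fx=4,fy=4,interpolation=cv2.INTER_CUBIC))"
```

```text
grasp pt [0.59   0.0124 0.2499] fixture [ 58.5 -30.6] tool x [-0.  0. -1.] y ang -82.49 q7 -1.36
shift units [4.8  0.02 0.02] mm [119.9   0.4   0.5] yaw turn ccw world -0.29 => tool-x turn 0.29
t 5.6 F [-0.52  0.05  1.32] w 85.2
```

View pics/side2.png

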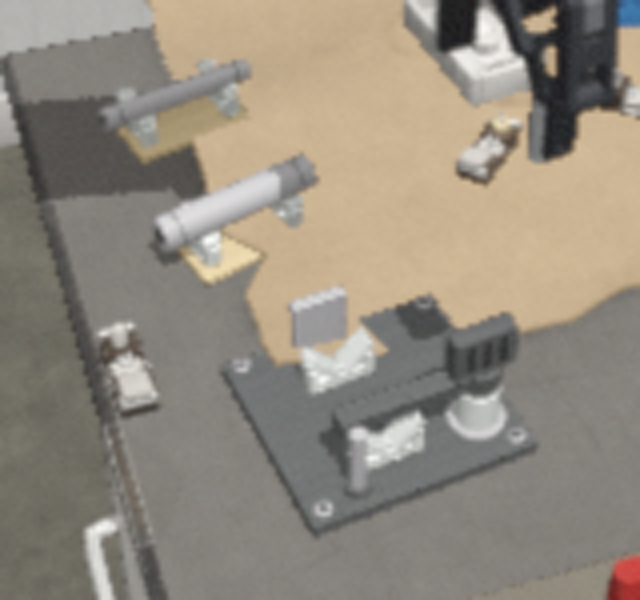

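View pics/top2.png

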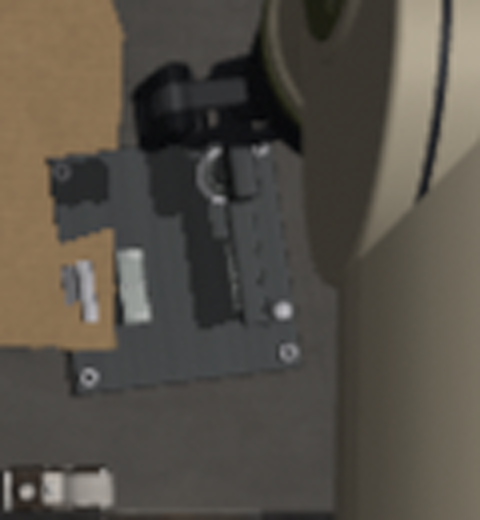

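Request:
{"op": "arm_command", "data": {
  "moves": [
    [[0,0.93,0.02,0.02,0.3],[0,0.93,0,0,0],[0,0.93,0,0,0],[0,0.93,0,0,0],[0,0.93,0,0,0],[0,0.93,0,0,0],[0,0.3,0,0,0],[0,0.3,0,0,0],[0,0.3,0,0,0],[0,0.3,0,0,0],[0,0.1,0,0,0],[0,0,0,0,0]]
  ]
}}

```text
clock: 6.7
position: [0.5895, 0.0117, 0.1318]
ee_rot: [-0.706, -0.045, 0.706, -0.045]
ft_force: [-0.4, 0.6, -0.2]
grip_width: 1.001
```

```bash
python3 -c "
from h import *
goto(fx(.058,-.031,.078),97.22)
for c in ['side']:
    im=manip.camera(c); a=(slice(150,300),slice(190,350)) if c=='side' else (slice(160,290),slice(270,390))
    cv2.imwrite(f'pics/{c}3.png',cv2.resize(im[a][:,:,::-1],None,fx=4,fy=4,interpolation=cv2.INTER_CUBIC))"
```

```text
grasp pt [0.5895 0.0117 0.0778] fixture [ 58.  -31.2] tool x [-0.  0. -1.] y ang -82.71 q7 -1.262
shift units [-0.01 -0.01 -0.  ] mm [-0.2 -0.2 -0. ] yaw turn ccw world -0.07 => tool-x turn 0.07
t 6.7 F [-0.36  0.63 -0.2 ] w 85.1
```

View pics/side3.png

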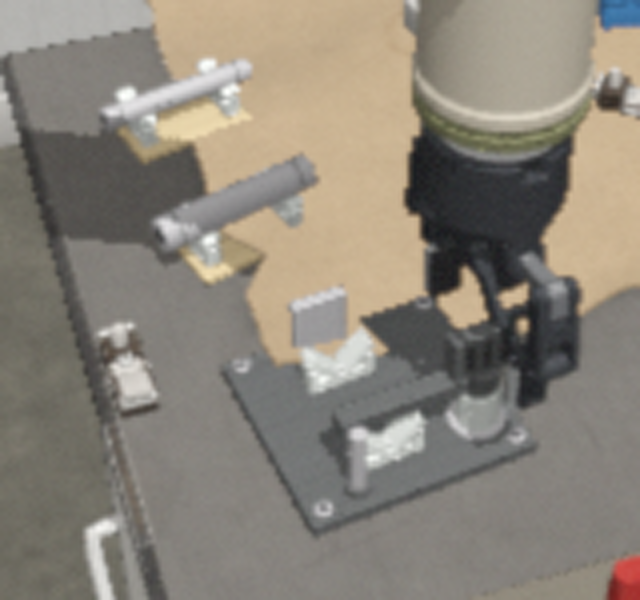

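The side view shows the open fingers straddling the fin at (475,350), with the body well above it. Closing.

Request:
{"op": "arm_command", "data": {
  "moves": [
    [[1,0,0,0,0],[1,0,0,0,0],[1,0,0,0,0],[1,0,0,0,0],[1,0,0,0,0],[1,0,0,0,0],[1,0,0,0,0],[1,0,0,0,0],[1,0,0,0,0],[1,0,0,0,0]]
  ],
  "force": 80
}}

```text
clock: 7.58
position: [0.5896, 0.0121, 0.1322]
ee_rot: [0.706, 0.045, -0.706, 0.045]
ft_force: [-1.5, 2.2, 6.1]
grip_width: 0.151
```

Request:
{"op": "arm_command", "data": {
  "moves": [
    [[1,-0.14,0,0,0],[1,-0.14,0,0,0],[1,-0.14,0,0,0],[1,-0.14,0,0,0],[1,-0.14,0,0,0],[1,-0.14,0,0,0],[1,0,0,0,0],[1,0,0,0,0]]
  ]
}}

```text
clock: 8.25
position: [0.5895, 0.012, 0.1529]
ee_rot: [-0.706, -0.045, 0.706, -0.045]
ft_force: [2.7, 3.4, -8.8]
grip_width: 0.146
```

```bash
python3 -c "
from h import *
goto(fx(.058,-.031,.099),97.22)
for c in ['side']:
    im=manip.camera(c); a=(slice(150,300),slice(190,350)) if c=='side' else (slice(160,290),slice(270,390))
    cv2.imwrite(f'pics/{c}4.png',cv2.resize(im[a][:,:,::-1],None,fx=4,fy=4,interpolation=cv2.INTER_CUBIC))"
```

```text
grasp pt [0.5894 0.0121 0.0989] fixture [ 57.9 -30.9] tool x [-0.     0.001 -1.   ] y ang -82.7 q7 -1.277
shift units [-0.    0.01 -0.  ] mm [-0.1  0.1 -0.1] yaw turn ccw world -0.08 => tool-x turn 0.08
t 8.25 F [ 2.73  3.4  -8.85] w 12.4
```

View pics/side4.png

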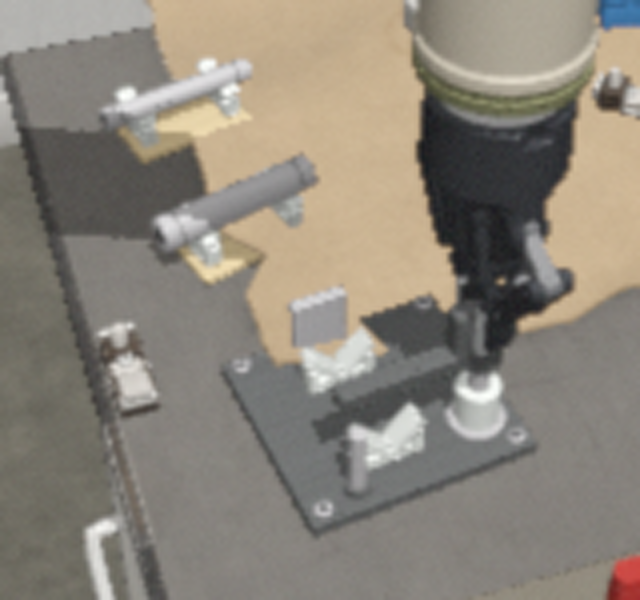

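The bar is lifted about 20 mm: its nose clears the pin at (358,432), and the wrist reads about -9 N, as expected. Swinging it 70° CCW.

Request:
{"op": "arm_command", "data": {
  "moves": [
    [[1,0,0,0,-4],[1,0,0,0,-6],[1,0,0,0,-6],[1,0,0,0,-6],[1,0,0,0,-6],[1,0,0,0,-6],[1,0,0,0,-6],[1,0,0,0,-6],[1,0,0,0,-6],[1,0,0,0,-6],[1,0,0,0,-6],[1,0,0,0,-6]]
  ]
}}

```text
clock: 9.3
position: [0.5896, 0.0121, 0.1526]
ee_rot: [0.551, 0.443, -0.551, 0.443]
ft_force: [3.6, 4.6, -10.1]
grip_width: 0.152
```

```bash
python3 -c "
from h import *
goto(fx(.058,-.031,.078),97.22+70)
for c in ['side']:
    im=manip.camera(c); a=(slice(150,300),slice(190,350)) if c=='side' else (slice(160,290),slice(270,390))
    cv2.imwrite(f'pics/{c}5.png',cv2.resize(im[a][:,:,::-1],None,fx=4,fy=4,interpolation=cv2.INTER_CUBIC))"
```

```text
grasp pt [0.5896 0.0121 0.0986] fixture [ 58.1 -30.9] tool x [ 0.  0. -1.] y ang -12.41 q7 -0.154
shift units [ 0.82 -0.    0.01] mm [20.6 -0.   0.2] yaw turn ccw world -0.37 => tool-x turn 0.37
t 9.3 F [  3.65   4.57 -10.11] w 12.9
```

View pics/side5.png

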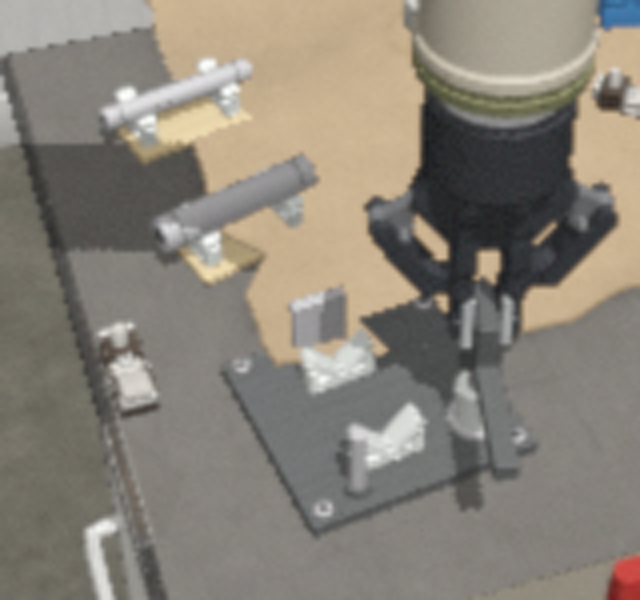

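Request:
{"op": "arm_command", "data": {
  "moves": [
    [[1,0.1,0,0,0],[1,0.1,0,0,0],[1,0.1,0,0,0],[1,0.1,0,0,0],[1,0.1,0,0,0],[1,0.1,0,0,0],[1,0.1,0,0,0],[1,0.1,0,0,0],[1,0.03,0,0,0],[1,0,0,0,0],[1,0,0,0,0]]
  ]
}}

```text
clock: 10.27
position: [0.5896, 0.0121, 0.1323]
ee_rot: [0.552, 0.442, -0.552, 0.442]
ft_force: [2.7, 5.3, -4.4]
grip_width: 0.153
```

Request:
{"op": "arm_command", "data": {
  "moves": [
    [[1,0.02,0,0,0],[1,0.01,0,0,0],[1,0,0,0,0]]
  ]
}}

```text
clock: 10.52
position: [0.5897, 0.012, 0.1323]
ee_rot: [0.553, 0.442, -0.552, 0.441]
ft_force: [-1.8, 4.7, 2.8]
grip_width: 0.145
```

Request:
{"op": "arm_command", "data": {
  "moves": [
    [[0,0,0,0,0],[0,0,0,0,0],[0,0,0,0,0],[0,0,0,0,0],[0,0,0,0,0],[0,-0.5,0,0,0],[0,-1,0,0,0],[0,-1,0,0,0],[0,-1,0,0,0],[0,-0.5,0,0,0],[0,0,0,0,6.7],[0,0,0,0,7]]
  ]
}}

```text
clock: 11.52
position: [0.59, 0.0115, 0.233]
ee_rot: [0.603, 0.371, -0.601, 0.371]
ft_force: [-0.5, -0.4, -0.6]
grip_width: 1.001
```

Request:
{"op": "arm_command", "data": {
  "moves": [
    [[0,0,0,0,6],[0,0,0,0,7],[0,0,0,0,7],[0,0,0,0,7],[0,0,0,0,7],[0,0,0,0,7],[0,0,0,0,7]]
  ]
}}

```text
clock: 12.1
position: [0.5894, 0.0116, 0.2316]
ee_rot: [-0.701, -0.094, 0.701, -0.094]
ft_force: [0.4, -0.4, -0.3]
grip_width: 1.001
```

```bash
python3 -c "
from h import *
goto([.503,.212,.17],105.9)
for c in ['side']:
    im=manip.camera(c); a=(slice(150,300),slice(190,350)) if c=='side' else (slice(160,290),slice(270,390))
    cv2.imwrite(f'pics/{c}6.png',cv2.resize(im[a][:,:,::-1],None,fx=4,fy=4,interpolation=cv2.INTER_CUBIC))"
```

```text
grasp pt [0.5894 0.0116 0.1776] fixture [ 57.9 -31.3] tool x [-0.  0. -1.] y ang -74.77 q7 -1.219
shift units [ 0.31 -8.64  1.23] mm [   7.7 -216.1   30.7] yaw turn ccw world 0.67 => tool-x turn -0.67
t 12.1 F [ 0.37 -0.41 -0.29] w 85.1
```

View pics/side6.png

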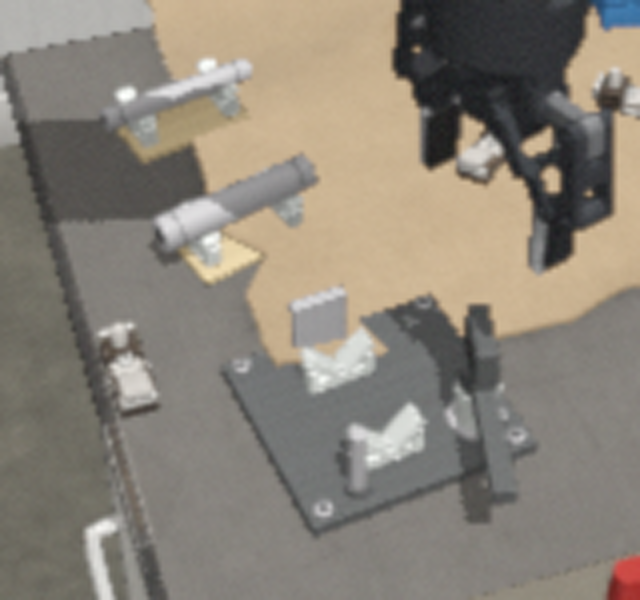

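The bar lies aside, from its fin at (480,330) to its nose at (503,490), well clear of the vees. Now to the barrel.

Request:
{"op": "arm_command", "data": {
  "moves": [
    [[0,0,-0.96,0.14,-0.7],[0,0,-0.96,0.14,0],[0,0,-0.96,0.14,0],[0,0,-0.96,0.14,0],[0,0,-0.96,0.13,0],[0,0,-0.96,0.13,0],[0,0,-0.96,0.13,0],[0,0,-0.96,0.13,0],[0,0,-0.96,0.13,0],[0,0,0,0,0]]
  ]
}}

```text
clock: 12.98
position: [0.498, 0.2157, 0.2314]
ee_rot: [-0.699, -0.104, 0.7, -0.103]
ft_force: [-0.3, 0.8, 0.6]
grip_width: 0.994
```

```bash
python3 -c "
from h import *
goto([.503,.212,.032],105.9)
"
```

```text
grasp pt [0.4979 0.2158 0.1774] fixture [ -7.3 182.8] tool x [-0.001  0.002 -1.   ] y ang -73.17 q7 -1.659
shift units [ 5.82  0.22 -0.15] mm [145.4   5.4  -3.8] yaw turn ccw world -0.93 => tool-x turn 0.93
t 12.9833 F [-0.26  0.81  0.59] w 84.5
```

Request:
{"op": "arm_command", "data": {
  "moves": [
    [[0,0,0.21,-0.15,0.9],[0,0.8,0,0,0],[0,0.9,0,0,0],[0,0.9,0,0,0],[0,0.9,0,0,0],[0,0.9,0,0,0],[0,0.4,0,0,0],[0,0.4,0,0,0],[0,0.3,0,0,0],[0,0.2,0,0,0],[0,0.1,0,0,0],[0,0,0,0,0]]
  ]
}}

```text
clock: 13.98
position: [0.5055, 0.2067, 0.0865]
ee_rot: [0.701, 0.095, -0.701, 0.095]
ft_force: [0.0, 0.3, -0.0]
grip_width: 0.999
```

```bash
python3 -c "
from h import *
goto([.503,.212,.032],105.9)
im=manip.camera('side');cv2.imwrite('pics/side7.png',cv2.resize(im[130:280,190:350,::-1],None,fx=4,fy=4,interpolation=cv2.INTER_CUBIC))
"
```

```text
grasp pt [0.5055 0.2067 0.0325] fixture [ -0.9 172.8] tool x [ 0.  0. -1.] y ang -74.61 q7 -1.558
shift units [ 0.02 -0.23  0.04] mm [ 0.5 -5.8  1. ] yaw turn ccw world 0.51 => tool-x turn -0.51
t 13.9833 F [ 0.04  0.29 -0.05] w 85.0
```

View pics/side7.png

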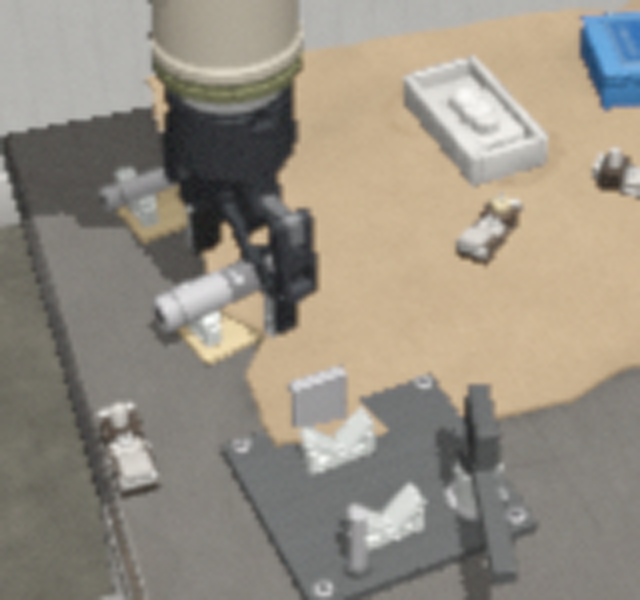

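Request:
{"op": "arm_command", "data": {
  "moves": [
    [[0,0,-0.12,0.02,-0.5],[0,0,-0.11,0.02,0],[0,0,0,0,0],[0,0,0,0,0]]
  ]
}}

```text
clock: 14.37
position: [0.5027, 0.2124, 0.0867]
ee_rot: [0.7, 0.098, -0.7, 0.098]
ft_force: [-0.6, -0.9, 0.1]
grip_width: 1.003
```

```bash
python3 -c "
from h import *
goto([.503,.212,.032],105.9)"
```

```text
grasp pt [0.5027 0.2124 0.0327] fixture [ -2.9 178.8] tool x [ 0.     0.001 -1.   ] y ang -74.08 q7 -1.563
shift units [ 0.03  0.02 -0.01] mm [ 0.7  0.5 -0.1] yaw turn ccw world -0.02 => tool-x turn 0.02
t 14.3667 F [-0.58 -0.9   0.14] w 85.3
```

Request:
{"op": "arm_command", "data": {
  "moves": [
    [[0,0.06,0,0,0],[1,0,0,0,0],[1,0,0,0,0],[1,0,0,0,0],[1,0,0,0,0],[1,0,0,0,0],[1,0,0,0,0],[1,0,0,0,0],[1,0,0,0,0],[1,0,0,0,0]]
  ],
  "force": 50
}}

```text
clock: 15.2
position: [0.503, 0.2114, 0.0851]
ee_rot: [0.7, 0.097, -0.7, 0.098]
ft_force: [-0.0, -4.5, 5.0]
grip_width: 0.265
```

Request:
{"op": "arm_command", "data": {
  "moves": [
    [[1,-0.2,0,0,0],[1,-0.4,0,0,0],[1,-0.8,0,0,0],[1,-0.9,0,0,0],[1,-0.9,0,0,0],[1,-0.8,0,0,0],[1,-0.4,0,0,0],[1,0,0,0,0],[1,0,0,0,0]]
  ]
}}

```text
clock: 15.95
position: [0.5025, 0.2123, 0.1947]
ee_rot: [0.7, 0.098, -0.7, 0.098]
ft_force: [-0.5, 0.3, -4.3]
grip_width: 0.266
```

```bash
python3 -c "
from h import *
goto(fx(0,-.008,.14),7.22)
im=manip.camera('side');cv2.imwrite('pics/side8.png',cv2.resize(im[100:280,190:350,::-1],None,fx=3,fy=3,interpolation=cv2.INTER_CUBIC))
"
```

```text
grasp pt [0.5025 0.2123 0.1407] fixture [ -3.2 178.7] tool x [-0.     0.001 -1.   ] y ang -74.09 q7 -1.64
shift units [0.02 7.4  1.  ] mm [  0.6 185.1  25.1] yaw turn ccw world 81.31 => tool-x turn -81.31
t 15.95 F [-0.51  0.32 -4.35] w 22.6
```

View pics/side8.png

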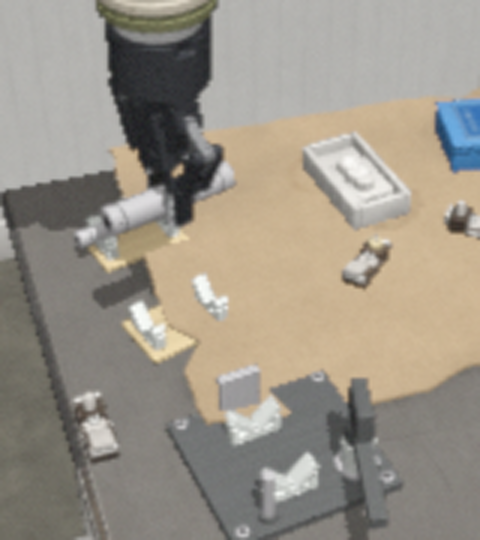

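Lifted: the picture shows the barrel in the gripper near (165,205), level, and the rest is empty. The wrist reads -4.3 N, close to the barrel's weight.

Request:
{"op": "arm_command", "data": {
  "moves": [
    [[1,0,0.4,0.05,0],[1,0,0.8,0.11,0],[1,0,0.9,0.12,0],[1,0,0.9,0.12,0],[1,0,0.9,0.12,0],[1,0,0.9,0.12,0],[1,0,0.9,0.12,0],[1,0,0.8,0.12,0],[1,0,0.6,0.08,0],[1,0,0.3,0.04,0],[1,0,0,0,-4],[1,0,0,0,-6]]
  ]
}}

```text
clock: 17.0
position: [0.5289, 0.0263, 0.194]
ee_rot: [-0.688, -0.159, 0.69, -0.159]
ft_force: [-0.5, 1.1, -4.0]
grip_width: 0.265
```

Request:
{"op": "arm_command", "data": {
  "moves": [
    [[1,0,0,0,-6.5],[1,0,0,0,-6.5],[1,0,0,0,-6.5],[1,0,0,0,-6.5],[1,0,0,0,-6.5],[1,0,0,0,-6.5],[1,0,0,0,-6.5],[1,0,0,0,-6.5],[1,0,0,0,-6.5],[1,0,0,0,-6.5],[1,0,0,0,-4],[1,0,0,0,-2.3]]
  ]
}}

```text
clock: 18.0
position: [0.5288, 0.0272, 0.194]
ee_rot: [0.466, 0.532, -0.467, 0.531]
ft_force: [-0.0, 0.1, -3.3]
grip_width: 0.263
```

Request:
{"op": "arm_command", "data": {
  "moves": [
    [[1,0,0,0,0],[1,0,0,0,0],[1,0,0,0,0]]
  ]
}}

```text
clock: 18.25
position: [0.5291, 0.0272, 0.1945]
ee_rot: [0.468, 0.53, -0.468, 0.53]
ft_force: [-0.4, -0.1, -4.6]
grip_width: 0.261
```

Run:
```python
from fit import *
np.set_printoptions(precision=4,suppress=True)
goto(fx(0,-.008,.042),7.22)
for c in("side","top"):
    im=manip.camera(c); l=manip.regions_of("thick_barrel",c)
    cv2.imwrite(f'pics/{c}9.png',cv2.resize(im[150:300,220:380,::-1],None,fx=4,fy=4,interpolation=cv2.INTER_CUBIC))
    for e in l[:1]:
        print(c,e["rect"],e["confidence"])
```

```text
grasp pt [0.5291 0.0272 0.1405] fixture [-0.1 -8.3] tool x [-0.001 -0.    -1.   ] y ang 7.1 q7 0.086
shift units [ 3.94  0.01 -0.01] mm [98.5  0.1 -0.3] yaw turn ccw world 0.12 => tool-x turn -0.12
t 18.25 F [-0.44 -0.11 -4.57] w 22.2
side [264.9, 199.6, 302.8, 240.0] 0.91
top [298.9, 220.3, 315.1, 236.6] 0.47
```

View pics/side9.png

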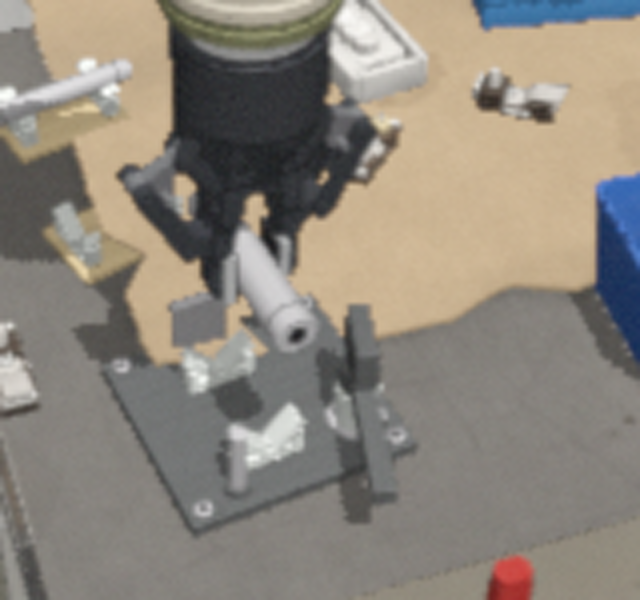

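View pics/top9.png

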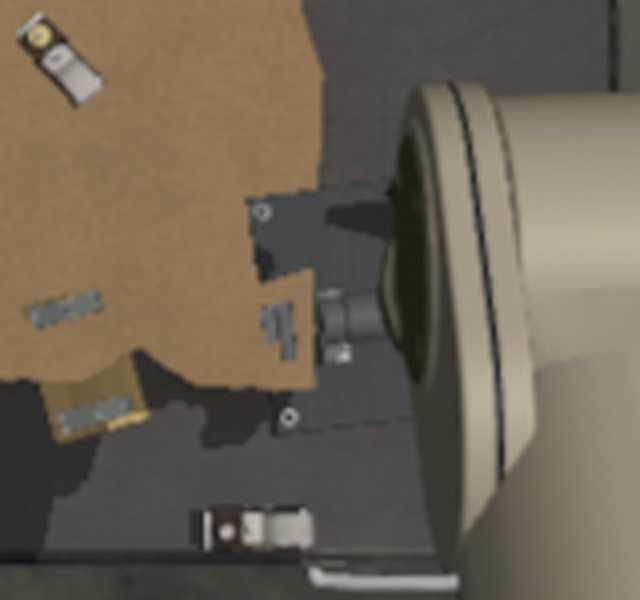

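Run:
```python
from fit import *
for y in(-.0603,-.0633,-.0663):
    p=proj("side",fx(0,y,.1393)); print(y,(p[::-1]-[220,150])*4)
```

```text
-0.0603 [293.55466488 329.15998031]
-0.0633 [296.26676296 333.15341497]
-0.0663 [298.99138989 337.16529776]
```

The barrel's near end is at (296,332), where I predicted it. Descending to about 5 mm above the vees.

Request:
{"op": "arm_command", "data": {
  "moves": [
    [[1,0.2,0,0,0],[1,0.5,0,0,0],[1,0.6,0,0,0],[1,0.6,0,0,0],[1,0.6,0,0,0],[1,0.5,0,0,0],[1,0.3,0,0,0],[1,0.3,0,0,0],[1,0.2,0,0,0],[1,0.04,0,0,0],[1,0,0,0,0],[1,0,0,0,0]]
  ]
}}

```text
clock: 19.45
position: [0.5297, 0.0272, 0.0994]
ee_rot: [0.468, 0.53, -0.467, 0.53]
ft_force: [-0.1, 0.4, -2.8]
grip_width: 0.265
```

Request:
{"op": "arm_command", "data": {
  "moves": [
    [[1,0.04,0,0,0],[1,0.04,0,0,0],[1,0.03,0,0,0],[1,0,0,0,0]]
  ]
}}

```text
clock: 19.78
position: [0.5293, 0.0272, 0.0961]
ee_rot: [0.468, 0.53, -0.468, 0.53]
ft_force: [0.4, -0.2, -3.0]
grip_width: 0.262
```

Run:
```python
from h import *
goto(fx(0,-.008,.0391),7.22)
im=manip.camera("side")
cv2.imwrite(f'pics/side10.png',cv2.resize(im[170:300,230:350,::-1],None,fx=5,fy=4.6,interpolation=cv2.INTER_CUBIC))
```

```text
grasp pt [0.5293 0.0272 0.0421] fixture [ 0.2 -8.3] tool x [ 0.  0. -1.] y ang 7.19 q7 0.154
shift units [ 0.12 -0.01 -0.01] mm [ 3.  -0.2 -0.3] yaw turn ccw world 0.03 => tool-x turn -0.03
t 19.7833 F [ 0.37 -0.19 -3.04] w 22.3
```

View pics/side10.png

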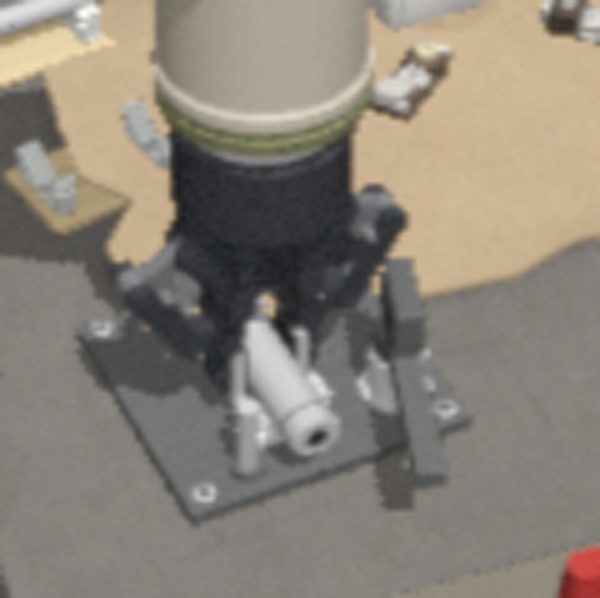

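Request:
{"op": "arm_command", "data": {
  "moves": [
    [[1,0.03,0,0,0],[1,0.02,0,0,0],[1,0.02,0,0,0],[1,0.02,0,0,0],[1,0,0,0,0]]
  ]
}}

```text
clock: 20.25
position: [0.5293, 0.0272, 0.0938]
ee_rot: [0.468, 0.53, -0.468, 0.53]
ft_force: [-0.2, 0.0, -3.6]
grip_width: 0.258
```

Request:
{"op": "arm_command", "data": {
  "moves": [
    [[1,0.02,0,0,0],[1,0.01,0,0,0],[1,0,0,0,0]]
  ]
}}

```text
clock: 20.5
position: [0.5294, 0.0272, 0.0934]
ee_rot: [0.468, 0.53, -0.468, 0.53]
ft_force: [-1.2, 0.4, -0.4]
grip_width: 0.258
```

Request:
{"op": "arm_command", "data": {
  "moves": [
    [[1,0,0,-0.04,0],[1,0,0,-0.04,0],[1,0,0,-0.04,0],[1,0,0,-0.04,0],[1,0,0,-0.04,0],[1,0,0,-0.04,0],[1,0,0,0,0]]
  ]
}}

```text
clock: 21.08
position: [0.5286, 0.0331, 0.0932]
ee_rot: [0.468, 0.53, -0.468, 0.53]
ft_force: [-1.9, -3.8, 2.0]
grip_width: 0.266
```

Request:
{"op": "arm_command", "data": {
  "moves": [
    [[1,0,0,-0.02,0],[1,0,0,0,0],[1,0,0,0,0]]
  ]
}}

```text
clock: 21.33
position: [0.5285, 0.0335, 0.0932]
ee_rot: [0.468, 0.53, -0.468, 0.53]
ft_force: [-2.6, -4.3, 2.6]
grip_width: 0.262
```

Request:
{"op": "arm_command", "data": {
  "moves": [
    [[1,0,0,-0.02,0],[1,0,0,0,0],[1,0,0,0,0]]
  ]
}}

```text
clock: 21.58
position: [0.5285, 0.0339, 0.0932]
ee_rot: [0.468, 0.53, -0.468, 0.53]
ft_force: [-2.2, -4.4, 2.7]
grip_width: 0.262
```

Request:
{"op": "arm_command", "data": {
  "moves": [
    [[1,0,0,-0.02,0],[1,0,0,0,0],[1,0,0,0,0]]
  ]
}}

```text
clock: 21.83
position: [0.5284, 0.0344, 0.0932]
ee_rot: [0.468, 0.53, -0.468, 0.53]
ft_force: [-1.7, -4.4, 3.7]
grip_width: 0.262
```

Request:
{"op": "arm_command", "data": {
  "moves": [
    [[1,-0.02,0,0,0],[1,0,0,-0.02,0],[1,0,0,0,0],[1,0,0,0,0]]
  ]
}}

```text
clock: 22.17
position: [0.5283, 0.0358, 0.0935]
ee_rot: [0.468, 0.531, -0.467, 0.53]
ft_force: [-0.7, 0.0, -3.2]
grip_width: 0.267
```

Request:
{"op": "arm_command", "data": {
  "moves": [
    [[1,0,0,-0.02,0],[1,0,0,0,0],[1,0,0,0,0]]
  ]
}}

```text
clock: 22.42
position: [0.5283, 0.0358, 0.0936]
ee_rot: [0.468, 0.53, -0.468, 0.53]
ft_force: [0.1, 0.3, -3.6]
grip_width: 0.262
```

Request:
{"op": "arm_command", "data": {
  "moves": [
    [[1,0,0,-0.02,0],[1,0,0,0,0],[1,0,0,0,0]]
  ]
}}

```text
clock: 22.67
position: [0.5283, 0.0362, 0.0936]
ee_rot: [0.468, 0.53, -0.468, 0.53]
ft_force: [-0.4, -0.2, -3.2]
grip_width: 0.262
```

Request:
{"op": "arm_command", "data": {
  "moves": [
    [[1,0,0,-0.02,0],[1,0,0,0,0],[1,0,0,0,0]]
  ]
}}

```text
clock: 22.92
position: [0.5282, 0.0366, 0.0937]
ee_rot: [0.468, 0.53, -0.468, 0.53]
ft_force: [-0.1, -0.2, -4.1]
grip_width: 0.264
```

Request:
{"op": "arm_command", "data": {
  "moves": [
    [[1,0,0,-0.02,0],[1,0,0,0,0],[1,0,0,0,0]]
  ]
}}

```text
clock: 23.17
position: [0.5282, 0.0366, 0.0937]
ee_rot: [0.468, 0.53, -0.468, 0.53]
ft_force: [0.2, -3.4, -4.8]
grip_width: 0.265
```

Request:
{"op": "arm_command", "data": {
  "moves": [
    [[1,0,0,-0.02,0],[1,0,0,0,0],[1,0,0,0,0]]
  ]
}}

```text
clock: 23.42
position: [0.5281, 0.0367, 0.0937]
ee_rot: [0.468, 0.53, -0.468, 0.53]
ft_force: [0.6, -5.3, -3.4]
grip_width: 0.264
```

Request:
{"op": "arm_command", "data": {
  "moves": [
    [[1,0,0,-0.02,0],[1,0,0,0,0],[1,0,0,0,0]]
  ]
}}

```text
clock: 23.67
position: [0.5281, 0.0367, 0.0937]
ee_rot: [0.468, 0.53, -0.468, 0.53]
ft_force: [0.5, -7.1, -3.8]
grip_width: 0.265
```

The position stalls and the force climbs by about 2 N per step, so the barrel is against the stop. One more step to about 9 N, then hold.

Request:
{"op": "arm_command", "data": {
  "moves": [
    [[1,0,0,-0.02,0],[1,0,0,0,0],[1,0,0,0,0],[1,0,0,0,0],[1,0,0,0,0],[1,0,0,0,0],[1,0,0,0,0],[1,0,0,0,0],[1,0,0,0,0]]
  ]
}}

```text
clock: 24.42
position: [0.5281, 0.0368, 0.0937]
ee_rot: [0.468, 0.529, -0.469, 0.53]
ft_force: [0.8, -8.2, -2.7]
grip_width: 0.259
```

Request:
{"op": "arm_command", "data": {
  "moves": [
    [[1,0.015,0,0,0],[1,0,0,-0.01,0],[1,0,0,0,0],[1,0,0,0,0],[1,0,0,0,0],[1,0,0,0,0],[1,0,0,0,0],[1,0,0,0,0]]
  ]
}}

```text
clock: 25.08
position: [0.5281, 0.0368, 0.0935]
ee_rot: [0.468, 0.529, -0.469, 0.53]
ft_force: [0.6, -10.2, -1.5]
grip_width: 0.261
```

Run:
```python
from h import *
goto(fx(0,0,.0391),7.22)
im=manip.camera("side")
cv2.imwrite(f'pics/side11.png',cv2.resize(im[190:290,230:340,::-1],None,fx=6,fy=5.5,interpolation=cv2.INTER_CUBIC))
```

```text
grasp pt [0.5281 0.0367 0.0395] fixture [0.2 1.2] tool x [ 0.    -0.002 -1.   ] y ang 7.07 q7 0.131
shift units [ 0.02 -0.01  0.05] mm [ 0.4 -0.2  1.2] yaw turn ccw world 0.15 => tool-x turn -0.15
t 25.0833 F [  0.59 -10.18  -1.54] w 22.2
```

View pics/side11.png

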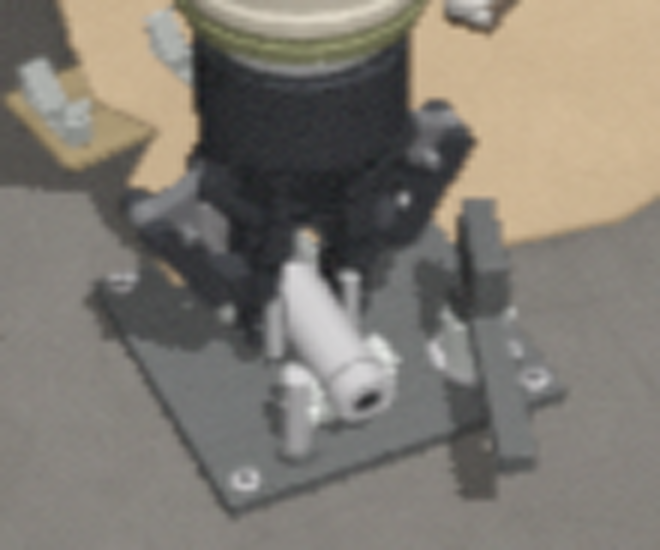

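Request:
{"op": "arm_command", "data": {
  "moves": [
    [[1,0.01,0,0.03,0],[1,0,0,0,0],[0.55,0,0,0,0],[0.55,0,0,0,0],[0.55,0,0,0,0],[0.55,0,0,0,0],[0.55,0,0,0,0],[0.55,0,0,0,0]]
  ]
}}

```text
clock: 25.8
position: [0.528, 0.0383, 0.0931]
ee_rot: [0.468, 0.53, -0.468, 0.53]
ft_force: [-0.2, 0.3, 0.4]
grip_width: 0.452
```

Request:
{"op": "arm_command", "data": {
  "moves": [
    [[0.55,-0.1,0,0,0],[0.55,-0.3,0,0,0],[0.55,-0.7,0,0,0],[0.55,-1,0,0,0],[0.55,-1,0,0,0],[0.55,-1,0,0,0],[0.55,-0.5,0,0,0],[0,0,0,0,0],[0,0,0,0,0],[0,0,0,0,0]]
  ]
}}

```text
clock: 26.63
position: [0.5276, 0.038, 0.2076]
ee_rot: [0.468, 0.531, -0.468, 0.53]
ft_force: [0.3, 0.2, -0.4]
grip_width: 0.854
```

Run:
```python
from fit import *
np.set_printoptions(precision=4,suppress=True)
goto(fx(.058,-.031,.12),97.22+70)
im=manip.camera("side"); l=manip.regions_of("thick_barrel","side"); print([(e["rect"],e["confidence"]) for e in l])
cv2.imwrite(f'pics/side12.png',cv2.resize(im[190:290,230:340,::-1],None,fx=6,fy=5.5,interpolation=cv2.INTER_CUBIC))
r=fit([("side",l[0]["mask"])],[.5281,.0354,np.pi/2+.126],.038); print(r.x,r.fun,tof(r.x[:2])*1e3,r.x[2]-np.pi/2-.126)
for y in (-.055,.055): 
    p=proj("side",fx(0,y,.038)); print((p[::-1]-[230,190])*[6,5.5])
```

```text
grasp pt [0.5276 0.038  0.1536] fixture [-0.2  2.7] tool x [-0.001  0.    -1.   ] y ang 7.18 q7 0.059
shift units [1.34 2.33 1.35] mm [33.5 58.2 33.7] yaw turn ccw world -19.96 => tool-x turn 19.96
t 26.6333 F [ 0.27  0.15 -0.42] w 72.6
[([263.0, 225.9, 299.5, 267.4], 0.68), ([300.3, 143.3, 328.5, 173.7], 0.42)]
[0.5278 0.0366 1.7   ] 0.06905370950698853 [-0.1617  1.2253] 0.003219117780133174
[367.2554 399.9171]
[241.0617 216.266 ]
```

View pics/side12.png

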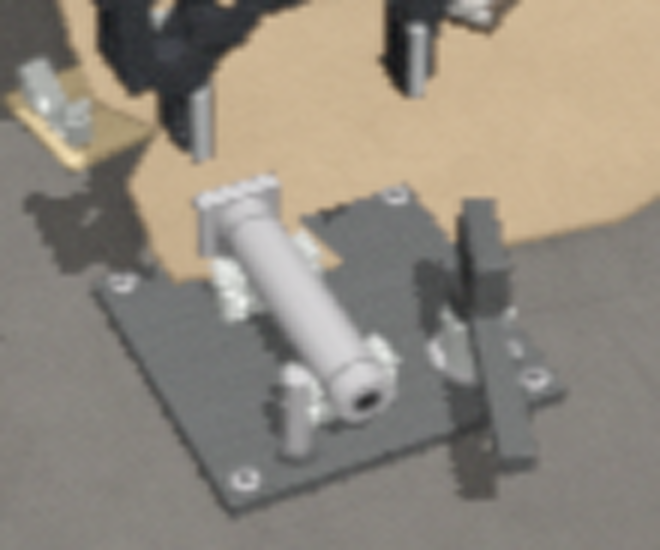

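The barrel lies in both vees against the stop: its bore is at (365,398), predicted (367,400). Going back to the handle.

Request:
{"op": "arm_command", "data": {
  "moves": [
    [[0,0,0.59,0.34,0],[0,0,0.58,0.34,0],[0,0,0.58,0.34,0],[0,0,0.58,0.33,0],[0,0,0,0,6.6],[0,0,0,0,6.5],[0,0,0,0,6.5],[0,0,0,0,0],[0,0,0,0,0],[0,0,0,0,0]]
  ]
}}

```text
clock: 27.57
position: [0.5898, 0.0119, 0.2075]
ee_rot: [-0.55, -0.444, 0.551, -0.444]
ft_force: [0.2, -0.3, 0.5]
grip_width: 0.999
```

Run:
```python
from h import *
goto([.5896,.012,.078],-12.4)
```

```text
grasp pt [0.5897 0.0119 0.1535] fixture [ 58.2 -31.1] tool x [-0.001 -0.    -1.   ] y ang -12.2 q7 -0.152
shift units [ 3.02 -0.   -0.  ] mm [75.5 -0.1 -0.1] yaw turn ccw world -0.2 => tool-x turn 0.2
t 27.5667 F [ 0.2  -0.35  0.51] w 84.9
```

Request:
{"op": "arm_command", "data": {
  "moves": [
    [[0,0.5,0,0,0.2],[0,0.7,0,0,0],[0,0.7,0,0,0],[0,0.5,0,0,0],[0,0.3,0,0,0],[0,0.2,0,0,0],[0,0.1,0,0,0],[0,0,0,0,0],[0,0,0,0,0]]
  ]
}}

```text
clock: 28.32
position: [0.5903, 0.0118, 0.1336]
ee_rot: [0.552, 0.442, -0.552, 0.442]
ft_force: [0.1, 0.1, -0.0]
grip_width: 0.999
```

Request:
{"op": "arm_command", "data": {
  "moves": [
    [[1,0,0,0,0],[1,0,0,0,0],[1,0,0,0,0],[1,0,0,0,0],[1,0,0,0,0],[1,0,0,0,0],[1,0,0,0,0],[1,0,0,0,0],[1,0,0,0,0],[1,0,0,0,0]]
  ],
  "force": 80
}}

```text
clock: 29.15
position: [0.5898, 0.0119, 0.1333]
ee_rot: [-0.552, -0.442, 0.552, -0.442]
ft_force: [-3.3, 0.0, 5.6]
grip_width: 0.149
```

Request:
{"op": "arm_command", "data": {
  "moves": [
    [[1,-0.14,0,0,0],[1,-0.14,0,0,0],[1,-0.14,0,0,0],[1,-0.14,0,0,0],[1,-0.14,0,0,0],[1,-0.14,0,0,0],[1,0,0,0,0],[1,0,0,0,0]]
  ]
}}

```text
clock: 29.82
position: [0.5897, 0.012, 0.1539]
ee_rot: [-0.552, -0.442, 0.552, -0.442]
ft_force: [-1.0, 0.7, -8.7]
grip_width: 0.147
```

Run:
```python
from h import *
goto([.5895,.0119,.0993],97.22)
im=manip.camera("side")
cv2.imwrite(f'pics/side13.png',cv2.resize(im[190:290,230:340,::-1],None,fx=6,fy=5.5,interpolation=cv2.INTER_CUBIC))
```

```text
grasp pt [0.5897 0.012  0.0999] fixture [ 58.1 -31. ] tool x [-0.001  0.    -1.   ] y ang -12.61 q7 -0.131
shift units [ 0.03 -0.01  0.  ] mm [ 0.6 -0.1  0.1] yaw turn ccw world -70.17 => tool-x turn 70.17
t 29.8167 F [-1.04  0.65 -8.72] w 12.5
```

View pics/side13.png

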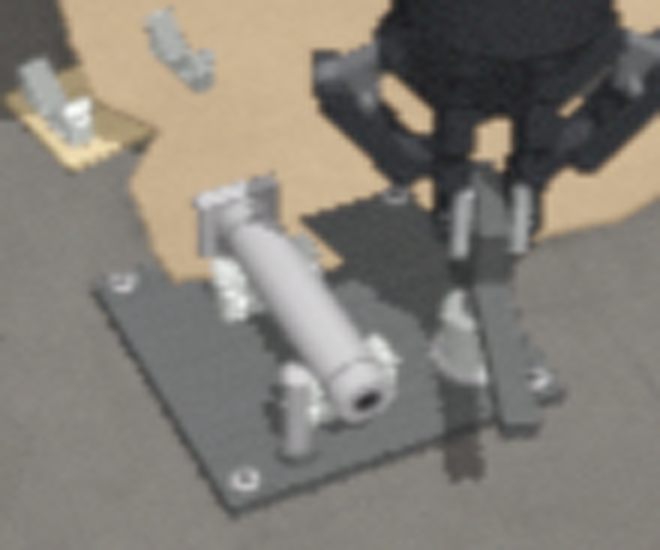

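Request:
{"op": "arm_command", "data": {
  "moves": [
    [[1,0,0,0,4],[1,0,0,0,6.5],[1,0,0,0,6.5],[1,0,0,0,6.5],[1,0,0,0,6.5],[1,0,0,0,6.5],[1,0,0,0,6.5],[1,0,0,0,6.5],[1,0,0,0,6.5],[1,0,0,0,6.5],[1,0,0,0,5],[1,0,0,0,3]]
  ]
}}

```text
clock: 30.87
position: [0.5894, 0.0121, 0.1535]
ee_rot: [-0.705, -0.041, 0.706, -0.041]
ft_force: [-1.7, 1.1, -9.2]
grip_width: 0.145
```

Request:
{"op": "arm_command", "data": {
  "moves": [
    [[1,0,0,0,0.5],[1,0,0,0,0],[1,0,0,0,0]]
  ]
}}

```text
clock: 31.12
position: [0.5895, 0.0121, 0.1536]
ee_rot: [-0.705, -0.04, 0.706, -0.04]
ft_force: [-1.3, 1.1, -9.8]
grip_width: 0.148
```

Run:
```python
from h import *
goto([.5895,.0119,.0853],97.22)
im=manip.camera("side")
cv2.imwrite(f'pics/side14.png',cv2.resize(im[190:290,230:340,::-1],None,fx=6,fy=5.5,interpolation=cv2.INTER_CUBIC))
```

```text
grasp pt [0.5894 0.0122 0.0996] fixture [ 57.9 -30.8] tool x [-0.001  0.    -1.   ] y ang -83.49 q7 -1.256
shift units [ 0.57  0.01 -0.  ] mm [14.3  0.3 -0.1] yaw turn ccw world 0.71 => tool-x turn -0.71
t 31.1167 F [-1.26  1.14 -9.82] w 12.6
```

View pics/side14.png

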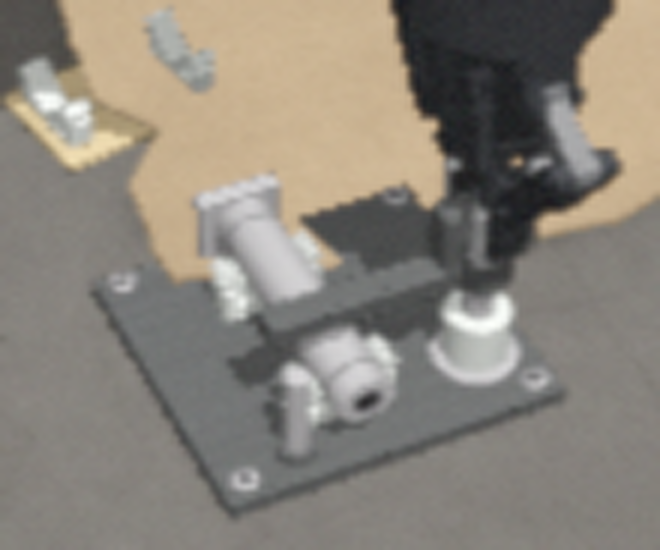

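The bar is across the barrel with its nose on the inner side of the pin. Lowering slowly.

Request:
{"op": "arm_command", "data": {
  "moves": [
    [[1,0.08,0,0,0],[1,0.08,0,0,0],[1,0.08,0,0,0],[1,0.08,0,0,0],[1,0.08,0,0,0],[1,0.08,0,0,0],[1,0.04,0,0,0],[1,0.02,0,0,0],[1,0,0,0,0],[1,0,0,0,0]]
  ]
}}

```text
clock: 32.0
position: [0.5895, 0.0121, 0.1402]
ee_rot: [-0.706, -0.04, 0.706, -0.039]
ft_force: [-4.8, 2.1, -8.9]
grip_width: 0.144
```

Request:
{"op": "arm_command", "data": {
  "moves": [
    [[1,0.02,0,0,0],[1,0,0,0,0],[1,0,0,0,0]]
  ]
}}

```text
clock: 32.25
position: [0.5895, 0.0121, 0.1398]
ee_rot: [-0.706, -0.04, 0.706, -0.04]
ft_force: [-5.0, 2.1, -7.0]
grip_width: 0.147
```

Request:
{"op": "arm_command", "data": {
  "moves": [
    [[1,0.02,0,0,0],[1,0,0,0,0],[1,0,0,0,0]]
  ]
}}

```text
clock: 32.5
position: [0.5895, 0.0121, 0.1393]
ee_rot: [-0.706, -0.04, 0.706, -0.039]
ft_force: [-4.9, 2.4, -7.8]
grip_width: 0.144
```

Request:
{"op": "arm_command", "data": {
  "moves": [
    [[1,0.02,0,0,0],[1,0,0,0,0],[1,0,0,0,0]]
  ]
}}

```text
clock: 32.75
position: [0.5896, 0.0121, 0.1391]
ee_rot: [-0.706, -0.04, 0.706, -0.039]
ft_force: [-5.1, 2.8, -4.9]
grip_width: 0.148
```

Request:
{"op": "arm_command", "data": {
  "moves": [
    [[1,0.02,0,0,0],[1,0,0,0,0],[1,0,0,0,0]]
  ]
}}

```text
clock: 33.0
position: [0.5897, 0.0121, 0.1388]
ee_rot: [-0.706, -0.04, 0.706, -0.039]
ft_force: [-6.7, 1.6, -2.1]
grip_width: 0.149
```

Request:
{"op": "arm_command", "data": {
  "moves": [
    [[1,0.02,0,0,0],[1,0,0,0,0],[1,0,0,0,0]]
  ]
}}

```text
clock: 33.25
position: [0.5898, 0.012, 0.1386]
ee_rot: [-0.706, -0.04, 0.706, -0.039]
ft_force: [-6.4, 2.3, 0.8]
grip_width: 0.148
```

It rests (the pull has gone to zero). I'll look before letting go.

Run:
```python
from h import *
im=manip.camera("side")
cv2.imwrite(f'pics/side15.png',cv2.resize(im[190:290,230:340,::-1],None,fx=6,fy=5.5,interpolation=cv2.INTER_CUBIC))
```

```text
(no output)
```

View pics/side15.png

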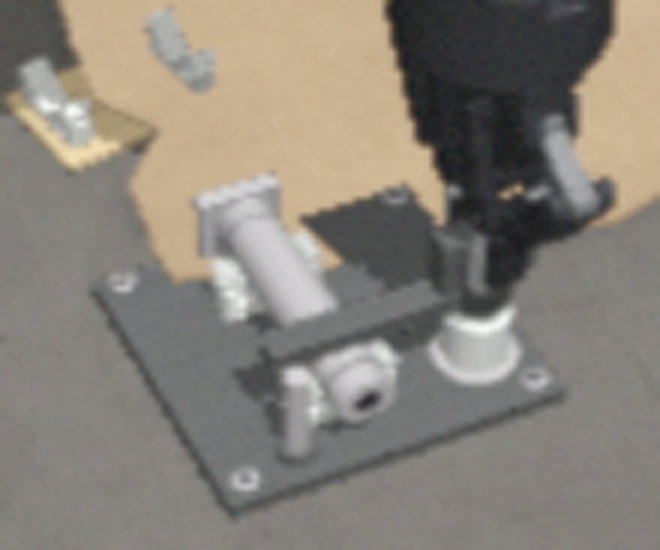

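The bar lies on the barrel with its nose at (275,345), behind the pin top at (298,380). Releasing and rising.

Request:
{"op": "arm_command", "data": {
  "moves": [
    [[0.7,0,0,0,0],[0.5,0,0,0,0],[0.3,0,0,0,0],[0,0,0,0,0],[0,0,0,0,0],[0,0,0,0,0],[0,0,0,0,0],[0,-0.4,0,0,0],[0,-0.9,0,0,0],[0,-1,0,0,0],[0,-1,0,0,0],[0,-1,0,0,0]]
  ]
}}

```text
clock: 34.3
position: [0.5899, 0.0116, 0.2474]
ee_rot: [0.706, 0.039, -0.706, 0.039]
ft_force: [0.6, 0.6, 0.2]
grip_width: 1.001
```

Request:
{"op": "arm_command", "data": {
  "moves": [
    [[0,-0.9,0,0,0],[0,-0.6,0,0,0],[0,0,0,0,0],[0,0,0,0,0],[0,0,0,0,0],[0,0,0,0,0]]
  ]
}}

```text
clock: 34.8
position: [0.5896, 0.0119, 0.2821]
ee_rot: [-0.705, -0.039, 0.707, -0.039]
ft_force: [0.0, 0.6, -0.1]
grip_width: 1.0
```

Run:
```python
from fit import *
np.set_printoptions(precision=4,suppress=True)
goto(fx(.058,-.031,.12),97.22)
im=manip.camera("side"); 
cv2.imwrite(f'pics/side16.png',cv2.resize(im[190:290,230:340,::-1],None,fx=6,fy=5.5,interpolation=cv2.INTER_CUBIC))
f=lambda p:(proj("side",p)[::-1]-[230,190])*[6,5.5]
print("barrel ends",f(fx(0,-.055,.038)),f(fx(0,-.055,.05)))
for L in (0,.006): print("nose top corners lift",L,f(fx(-.030,-.038,.056+L)),f(fx(-.030,-.024,.056+L)),"fin top",f(fx(.038,-.038,.086+L)),f(fx(.038,-.024,.086+L)),f(fx(.078,-.038,.086+L)))
```

```text
grasp pt [0.5895 0.0119 0.2281] fixture [ 57.9 -31. ] tool x [-0.001 -0.    -1.   ] y ang -83.62 q7 -1.339
shift units [ 4.33 -0.   -0.01] mm [108.1  -0.   -0.2] yaw turn ccw world 0.84 => tool-x turn -0.84
t 34.8 F [ 0.04  0.56 -0.08] w 85.0
barrel ends [367.2554 399.9171] [367.9112 380.3656]
nose top corners lift 0 [271.6004 365.473 ] [255.2062 340.5775] fin top [444.0113 257.8566] [425.9298 234.0511] [541.9667 225.7653]
nose top corners lift 0.006 [271.4948 355.4675] [255.0277 330.5591] fin top [444.6907 247.3719] [426.5209 223.5631] [543.0765 215.2814]
```

View pics/side16.png

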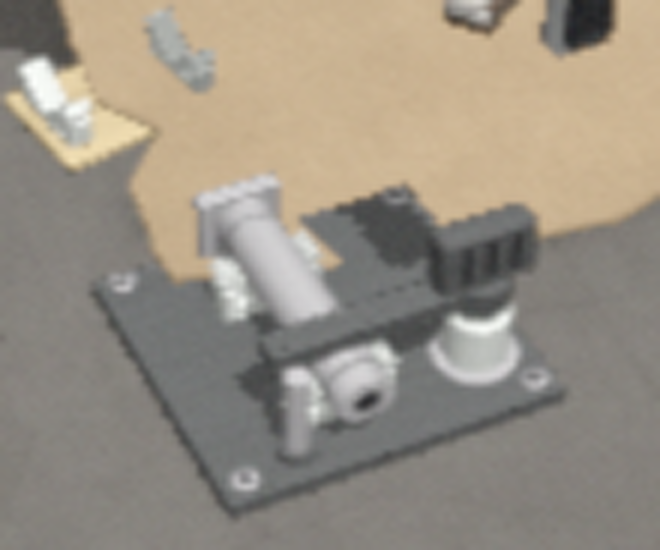

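The corners agree with lift 6 mm and swing 0: the nose top is at about (272,355) and the fin top at (444,247), both as predicted. The gripper is clear.

```bash
python3 -c "
from workcell import manip
print(manip.hand_in())"
```

```text
the job is handed in; nothing more can be done
None
```

The thick barrel is loaded and clamped, and I handed the job in at about 35 s; no verdict was reported.

- **Bar aside:** I lifted the bar about 20 mm, swung it about 70° (1.22 rad) and lowered it under control before letting go.
- **Barrel:** I laid it in the vees with light contact. I then pushed it against the end stop with 8–10 N on the wrist sensor and held that for over a second. For most of the hold the barrel was carried by the gripper a fraction of a millimetre above the vees. For the last half second or so I let it down so that most of its weight rested on the vees.
- **Bar back:** I swung it back and lowered it in small steps until the wrist pull fell from about 9 N to zero. Only then did I open the gripper and rise.

**Last checks**
- In the final side picture the bar's corners match the projection for lift 6 mm and swing 0, with the nose behind the pin.
- The barrel's end appears within about 2 picture pixels of the spot predicted for a seated barrel. I last measured its pose before clamping, in one side view. That fit gave x -0.2 mm, y +1.2 mm and an angle error of 0.003 rad. A y of +1.2 mm would put the barrel past the stop face, so I put it down to calibration (good to about 2 mm).
- The gripper was clear of everything, with forces near zero. I saw no contact with the thin barrel or the other loose things, but I did not measure their final positions.

**Disagreements along the way**
- While sliding in the vees the wrist showed about 4.4 N of friction. I eased the downward pressure before the final push so the reading would be close to the stop force.
- My first approach to the barrel was about 6 mm off because I had measured it while the arm was still moving. I corrected this before gripping.

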